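Refit the filter cover of the bench dust extractor

ROBOT

A 6-joint arm with a two-finger parallel gripper is mounted at the origin on the work surface. World frame = base frame: x ahead of the robot, y to its left, z up, the work surface at z = 0. Lengths are in m, angles in rad, forces in N, time in s.
With the tool pointing down it reaches from about 0.425 to 1.125 m from the base axis. Payload 14.9 kg.
Tool frame: the origin (TCP) lies midway between the tips of the shut fingers; the grasp point (between the pads) lies 19 mm behind it; z points along the fingers, y is the direction in which the jaws open and shut (so a half turn about z gives the same grasp; the last joint's range is limited). The gripper opens to 91 mm and grips with 3 to 60 N. Pads are 32 mm wide; open, the fingers measure 118 mm over their backs; the gripper's body (76 mm by 178 mm) begins 60 mm behind the grasp point.
Start: joints at [-1.135, 0.379, 1.734, -0, 1.028, -0.033], TCP at [0.316, -0.624, 0.214] pointing down, gripper open.
Joint ranges: [-2.77, 2.77], [-0.74, 2.19], [0, 2.66], [-1.06, 4.2], [0.31, 2.87], [-3.08, 3.08]. Speed limits (rad/s): [1.89, 1.89, 2.39, 3.14, 3.14, 3.14].

INTERFACE

Orientations are given as a unit quaternion [x, y, z, w].
In Python, from rig import sensors, snapshot, camera_model, ticket gives the robot as it stands.
- The arm moves only by the shell command python3 -m inch 'ROWS' [OPENING]. ROWS is JSON, a list of rows, each a list of 2 entries, a list of its own where there are three numbers: the shift along the world's x, y, z in m, then the turn about the world's z in degrees. A call has exactly 10 rows; each row shifts and turns the commanded pose from where the row before left it; what a row does not reach is not made up. A row lasts 1/8 s, in which the tool goes at most 62.5 mm and 10.7 degrees, less where a joint would pass 70% of its speed; a pose out of reach is approached as far as the arm can. A call is refused whole if a number of a shift passes 0.0625 or a number of a turn 10.7, either way. A call with a gripper value outside its range is refused whole. OPENING is the finger opening in m, from 0 to 0.0912, set as the call begins (- or left out, the last holds). The fingers move at their own pace and stop on an object; the grip force is fixed at half the most. Time passes only in rows, so rows that do not move let the fingers close, or fill a call up. It gives the time, the measured TCP pose, the force and the opening at its end, in the units of the state.
- sensors.state(): the state, without advancing time (a new reading comes with each control period).
- snapshot(name): name is "scene" or "top"; returns (picture, depth): 400x640x3 uint8, blue, green, red; 400x640 float32, m along the optical axis (not along the pixel's ray), 0 where there is no reading.
- camera_model(name): a dict with "fov_y" (degrees; the focal length in pixels is half the picture's height over the tangent of half this angle, whatever the lens; pixels are square), "cx", "cy" (the principal point, pixels), "camera_from_world" (4x4, takes a point from world to camera coordinates). Camera axes: x right, y down, z forward; pixel columns grow to the right and rows downward; lengths in m; the calibration is good to about 2 mm. A picture is of the moment at which its call begins. camera_model takes no time and is no camera call.
- ticket.sign_off(): hands the job in, once; it reports no verdict.
The state is a dict: "clock": time; "joint_pos": joint angles; "joint_vel": joint speeds; "tau": joint torques, N m; "tool_pos": TCP position; "ee_rot": TCP orientation; "wrist_force": force on the tool from outside, world axes, zero at the start; "torque": the same for the moment, N m; "opening": finger opening in m.
Only numpy, scipy, OpenCV 4.12 (cv2) and the standard library are available. Lean on these libraries where they do the work, as an engineer would, in place of code of your own. Each camera call takes 0.05 s, during which the arm holds its last target.

TASK

Put the loose blue filter cover back on the grey dust extractor: hook its metal lip under the white ledge with the cover tilted, then swing the other end down and press it until the orange sprung catch snaps over its edge, so that the cover lies flat and fully home. Let go of it, and leave the other things on the table where they are.

Things in the scene. Friction and masses are not known exactly. Their poses are not given: they have to be found in the camera images.
- cover: loose filter cover, about 0.26 kg, flat on the table, handle up. Blue plate 150 (x) x 100 (y) x 10 mm; an aluminium lip 14 mm long, 90 wide, 5 thick runs on from its -x end, flush with the underside; black rib handle mid-top, 50 mm along x, 14 thick, its top 44 mm above the underside; black press mark near the +x end. Origin: centre of the plate's underside; z up when flat
- cover_lip (a point): middle of the lip's outer end on the underside, 89 mm from the cover's origin along its -x; axes as the cover
- cover_grip (a point): in the rib handle, 33 mm above the underside, over the cover's origin: where to grip it, closing along the cover's y
- cover_press (a point): middle of the cover's black rubber press mark (20 x 40 mm) on the plate's top, 50 mm from the cover's origin along its +x, 10 mm above the underside: where to press
- extractor: fixed grey dust extractor, housing 219 (x) x 140 (y) mm, with a recess for the cover in its top (pleated filter inside). The cover does not go in flat: tilted about 10 to 25 degrees (lip low, +x end raised) its lip fits under the ledge and its other end clears the catch. Origin on the table under the seat's middle; axes as the seat, z up
- seat (a point): middle of the recess, on the seat plane where the cover's underside rests, 60 mm above the table. The seated cover's origin lies here within 3 mm, x along the seat's x, lip at the -x end (towards the robot). Recess: end wall below the ledge at x = -90 mm; side walls at y = +-54 mm, 12 mm high (4 mm free each side); far wall at x = +77 mm, 11 mm high, with the catch on it
- ledge_edge (a point): middle of the white ledge's lower edge facing the recess, at x = -76, z = +13 mm in the seat's frame. The ledge spans x = -104 to -76 mm, underside 13 mm and top 19 mm above the seat plane: it overhangs the recess by 14 mm
- catch (a joint): orange sprung catch on the far wall; slides along the seat's +x (m, 0 = shut, at most 0.011). Nose 48 mm wide, reaching in to x = 69 mm, underside 11.7 mm above the seat plane, inner face sloping at 60 degrees up to 27 mm. A cover swung down rests on it at 7 to 9 degrees; 8 to 20 N down on the press mark drives it back 5 to 8 mm and it springs to 0 over the plate's edge
- sample_board: bystander: wooden board 160 x 90 x 16 mm with four painted stripes, lying flat; origin under its middle
- glass: bystander: drinking glass, 54 mm wide, 75 mm tall; origin under its middle
- pigment_jar: bystander: amber jar with white cap, 60 mm wide, 75 mm tall; origin under its middle
- folding_rule: bystander: yellow folded rule 110 x 30 x 12 mm; origin under its middle
- sanding_block: bystander: cork sanding block 90 x 55 x 31 mm; origin under its middle
Mind the look-alikes: they are no part of the job. Several things have the shape of the cover; the one meant has the colours described above.

How it is judged:
By the outcome, as a careful person would: the job done as asked, in the order asked, and still so for the second after the job is handed in, with the robot touching nothing.
It also fails if it takes over 58 s, if anything falls off the work surface, if the arm or the gripper's body presses on something with over 40 N, if the wrist force passes 120 N, or if a joint passes its speed limit or range.

## Working session

There is one attempt and no reset: what is moved stays moved. The work goes in short steps, Python scripts to look and compute and a shell command to move; the robot and the scene stay as the last step left them, time stands still between calls to the robot, and variables do not carry over. Pictures are saved under pics/ and viewed, and the job is handed in when it is done.

```bash
ls; mkdir -p pics
python3 - <<'E'
from rig import sensors, snapshot, camera_model
import cv2, numpy as np
for n in ("scene","top"):
    im,d=snapshot(n); cv2.imwrite(f"pics/{n}0.png",im); np.save(f"pics/{n}0.npy",d); np.save(f"pics/{n}0i.npy",im)
    m=camera_model(n); print(n,m["fov_y"],m["cx"],m["cy"]); print(np.round(np.linalg.inv(m["camera_from_world"]),3))
print(sensors.state())
E
```

```text
pics
scene 47.4477122354795 319.4867475097346 191.4691808871629
[[-0.464  0.741 -0.486  1.3  ]
 [ 0.886  0.386 -0.258  0.425]
 [-0.004 -0.55  -0.835  1.398]
 [ 0.     0.     0.     1.   ]]
top 42.9971148073425 327.4609618196526 211.20235024790742
[[-0.015 -0.989  0.147  0.28 ]
 [-1.     0.012 -0.021  0.025]
 [ 0.019 -0.147 -0.989  1.732]
 [ 0.     0.     0.     1.   ]]
{'clock': 0.1, 'joint_pos': array([-1.13530588e+00,  3.79386035e-01,  1.73469247e+00, -5.06516729e-06,
        1.02852124e+00, -3.33388451e-02]), 'joint_vel': array([-0.00369103, -0.00289064, -0.00135945, -0.00168515,  0.00016601,
       -0.00049791]), 'tau': array([ 1.67220333e-04, -7.65039110e+01, -4.35290301e+01,  6.52093627e-02,
        3.98433069e-02, -4.60647072e-06]), 'tool_pos': array([ 0.31611271, -0.62416914,  0.21334775]), 'ee_rot': array([ 9.72650044e-01,  2.32274921e-01, -1.02694888e-04, -4.92967493e-04]), 'wrist_force': array([-0.37708931, -0.37790006, -0.10348183]), 'torque': array([-0.00398773, -0.06561289,  0.00549054]), 'opening': 0.09109815976574222}
```

View pics/top0.png

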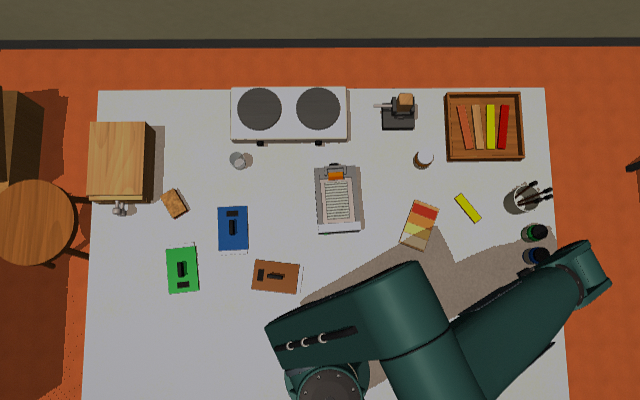

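View pics/scene0.png

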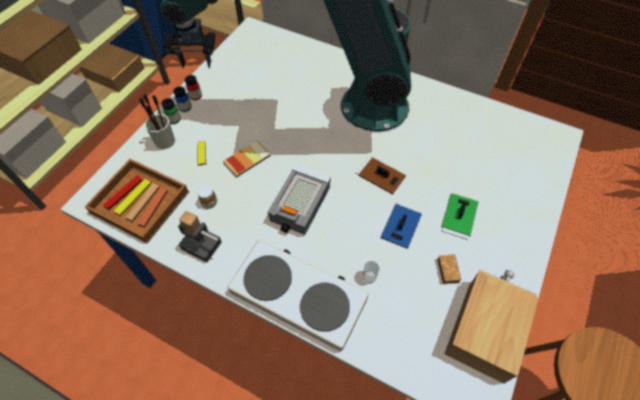

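```bash
cat > h.py <<'E'
import cv2, numpy as np
from rig import snapshot, camera_model
def ray(n,u,v,z):
    m=camera_model(n); f=200/np.tan(np.radians(m["fov_y"]/2)); W=np.linalg.inv(m["camera_from_world"])
    u=np.asarray(u,float);v=np.asarray(v,float)
    d=np.stack([(u-m["cx"])/f,(v-m["cy"])/f,np.ones_like(u)],-1)@W[:3,:3].T
    c=W[:3,3]; s=(z-c[2])/d[...,2]
    return c+d*s[...,None]
def cloud(n,dep):
    m=camera_model(n); f=200/np.tan(np.radians(m["fov_y"]/2)); W=np.linalg.inv(m["camera_from_world"])
    v,u=np.mgrid[:400,:640]
    p=np.stack([(u-m["cx"])/f*dep,(v-m["cy"])/f*dep,dep],-1)
    return p@W[:3,:3].T+W[:3,3]
def pix(n,p):
    m=camera_model(n); f=200/np.tan(np.radians(m["fov_y"]/2)); q=np.atleast_2d(p)@m["camera_from_world"][:3,:3].T+m["camera_from_world"][:3,3]
    return q[:,:2]/q[:,2:]*f+[m["cx"],m["cy"]]
E
python3 - <<'E'
from h import *
for n,box in (("top",(210,195,256,262)),("scene",(370,195,430,255))):
    im=np.load(f"pics/{n}0i.npy"); d=np.load(f"pics/{n}0.npy"); P=cloud(n,d)
    hsv=cv2.cvtColor(im,cv2.COLOR_BGR2HSV)
    x0,y0,x1,y1=box
    M=np.zeros((400,640),bool);M[y0:y1,x0:x1]=True
    b=M&(hsv[...,0]>95)&(hsv[...,0]<125)&(hsv[...,1]>120)&(hsv[...,2]>60)
    b=cv2.morphologyEx(b.astype(np.uint8),cv2.MORPH_CLOSE,np.ones((9,9)))>0
    v,u=np.nonzero(b); q=ray(n,u,v,0.010)
    r=cv2.minAreaRect(q[:,:2].astype(np.float32)*1000); print(n,b.sum(),r, "mean",q.mean(0), "depth z",np.median(P[b][:,2]))
    dk=M&(hsv[...,2]<50); 
    print(n,"dark z pts",np.round(P[dk&b][:,2],3)[:60])
    x0,y0=(200,180) if n=="top" else (360,180)
    cv2.imwrite(f"pics/{n}_cov.png",cv2.resize(im[y0:y0+90,x0:x0+90],None,fx=6,fy=6,interpolation=cv2.INTER_CUBIC))
    x0,y0=(295,150) if n=="top" else (255,155)
    cv2.imwrite(f"pics/{n}_ext.png",cv2.resize(im[y0:y0+90,x0:x0+90],None,fx=6,fy=6,interpolation=cv2.INTER_CUBIC))
E
```

```text
top 1252 ((483.15545654296875, 312.5065612792969), (146.8828582763672, 98.1617660522461), 0.9504667520523071) mean [0.48245721 0.31298135 0.01      ] depth z 0.01031350781907614
top dark z pts [0.013 0.009 0.012 0.013 0.008 0.013 0.01  0.011 0.002 0.016 0.02  0.007
 0.009 0.008 0.003 0.011 0.005 0.009 0.01  0.017 0.02  0.015 0.012 0.013
 0.015 0.011 0.015 0.011 0.009 0.022 0.009 0.012 0.013 0.01  0.012 0.02
 0.004 0.014 0.009 0.016 0.007 0.01  0.01  0.014 0.013 0.007 0.02  0.012
 0.007 0.008 0.005 0.014 0.007 0.007 0.008 0.041 0.045 0.037 0.043 0.011]
scene 981 ((484.8612976074219, 312.1481018066406), (145.52261352539062, 93.37118530273438), 2.1367194652557373) mean [0.48659772 0.31245993 0.01      ] depth z 0.012065543815284796
scene dark z pts [0.046 0.043 0.046 0.046 0.047 0.045 0.048 0.041 0.045 0.047 0.051 0.04
 0.042 0.045 0.047 0.043 0.044 0.047 0.045 0.042 0.048 0.048 0.044 0.046
 0.043 0.045 0.038 0.038 0.043 0.031 0.027 0.037 0.032 0.019 0.024 0.031
 0.021 0.008 0.016 0.012 0.01  0.013 0.006 0.009 0.01  0.014 0.012 0.013
 0.016 0.014 0.011 0.015 0.011 0.012 0.008 0.015 0.018 0.011 0.015]
```

Run:
```python
import cv2,numpy as np
a=[cv2.resize(cv2.imread(f"pics/{n}_{k}.png"),(290,290)) for n in("top","scene") for k in("cov","ext")]
cv2.imwrite("pics/m.png",np.vstack([np.hstack(a[:2]),np.hstack(a[2:])]))
```

```text
(no output)
```

View pics/m.png

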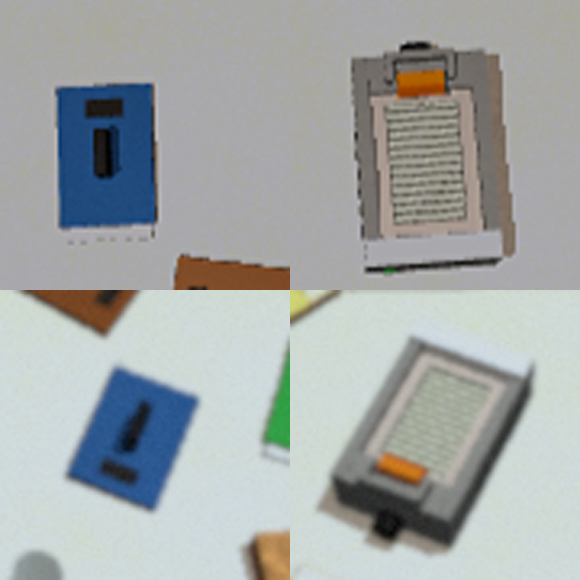

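Run:
```python
from h import *
for n,box in (("top",(300,150,380,250)),("scene",(255,155,345,245))):
    im=np.load(f"pics/{n}0i.npy"); d=np.load(f"pics/{n}0.npy"); P=cloud(n,d)
    x0,y0,x1,y1=box
    M=np.zeros((400,640),bool);M[y0:y1,x0:x1]=True
    b=M&(P[...,2]>0.05)&(P[...,2]<0.12)
    q=P[b]; print(n,b.sum(),cv2.minAreaRect(q[:,:2].astype(np.float32)*1000))
    hsv=cv2.cvtColor(im,cv2.COLOR_BGR2HSV)
    o=M&(hsv[...,0]>5)&(hsv[...,0]<22)&(hsv[...,1]>150)&(hsv[...,2]>120)&b
    print("orange",o.sum(),P[o].mean(0),np.percentile(P[o][:,2],[5,50,95]), cv2.minAreaRect(P[o][:,:2].astype(np.float32)*1000))
    # white ledge: height ~79
    w=M&(hsv[...,1]<25)&(hsv[...,2]>150)&(P[...,2]>0.068)&(P[...,2]<0.09)
    print("ledge",w.sum(),np.median(P[w][:,2]),cv2.minAreaRect(P[w][:,:2].astype(np.float32)*1000))
    v,u=np.nonzero(w); print(cv2.minAreaRect(ray(n,u,v,0.079)[:,:2].astype(np.float32)*1000))
    h=M&(P[...,2]>0.064)&(P[...,2]<0.078); print(np.histogram(P[M][:,2],bins=np.arange(0.0,0.11,0.005)))
# ring saturation of cover fit yaw
```

```text
top 2592 ((568.2841796875, -41.95185089111328), (221.34994506835938, 140.82020568847656), 3.452399253845215)
orange 110 [ 0.64370552 -0.03649676  0.08397556] [0.07415122 0.08555832 0.09101729] ((646.1651000976562, -36.662628173828125), (26.348861694335938, 47.17508316040039), 2.3638248443603516)
ledge 340 0.07869481356366526 ((538.0494384765625, -42.805908203125), (156.41664123535156, 139.4485626220703), 3.674077033996582)
((537.1446533203125, -42.95814514160156), (154.2499237060547, 139.79074096679688), 3.6786673069000244)
(array([1858,  472,   56,    3,    8,    9,   16,   24,   85,  144,  325,
        506,  388,  292,  409,  336,  203,  100,   31,    2,    0]), array([0.   , 0.005, 0.01 , 0.015, 0.02 , 0.025, 0.03 , 0.035, 0.04 ,
       0.045, 0.05 , 0.055, 0.06 , 0.065, 0.07 , 0.075, 0.08 , 0.085,
       0.09 , 0.095, 0.1  , 0.105]))
scene 2407 ((627.6731567382812, -38.04231262207031), (339.6954650878906, 144.50782775878906), 4.045572280883789)
orange 68 [ 0.65111547 -0.03642732  0.08766156] [0.08205283 0.08829883 0.0926963 ] ((649.4633178710938, -36.215030670166016), (20.289836883544922, 46.5386962890625), 3.994412422180176)
ledge 337 0.07983218210190146 ((568.0839233398438, -42.719451904296875), (220.1935272216797, 142.6902618408203), 3.794151782989502)
((571.02392578125, -41.1944580078125), (223.5411376953125, 140.7679901123047), 4.3161540031433105)
(array([2821,  906,   78,   79,   57,   44,   55,   59,   69,   69,  178,
        472,  483,  214,  374,  320,  200,  106,   57,    3,    0]), array([0.   , 0.005, 0.01 , 0.015, 0.02 , 0.025, 0.03 , 0.035, 0.04 ,
       0.045, 0.05 , 0.055, 0.06 , 0.065, 0.07 , 0.075, 0.08 , 0.085,
       0.09 , 0.095, 0.1  , 0.105]))
```

```bash
cat > fit.py <<'E'
from h import *
from scipy.optimize import minimize
def seg(a,b,n=60): 
    t=np.linspace(0.06,0.94,n)[:,None]; return np.array(a,float)*(1-t)+np.array(b,float)*t
def world(p,pose):
    x,y,a=pose; c,s=np.cos(a),np.sin(a)
    return np.stack([x+c*p[:,0]-s*p[:,1], y+s*p[:,0]+c*p[:,1], p[:,2]],-1)
def grad(im,s=0.8):
    g=cv2.GaussianBlur(im.astype(np.float32),(0,0),s)
    return cv2.Sobel(g,cv2.CV_32F,1,0),cv2.Sobel(g,cv2.CV_32F,0,1)
def score(pose,segs,ims):
    t=0
    for n,(gx,gy) in ims.items():
        for S in segs:
            q=pix(n,world(S,pose)).astype(np.float32); d=q[-1]-q[0]; d/=np.linalg.norm(d); nn=np.array([-d[1],d[0]])
            mx,my=q[:,0].reshape(1,-1),q[:,1].reshape(1,-1)
            X=np.stack([cv2.remap(gx[...,k],mx,my,cv2.INTER_LINEAR)[0] for k in range(3)]),np.stack([cv2.remap(gy[...,k],mx,my,cv2.INTER_LINEAR)[0] for k in range(3)])
            v=np.abs((X[0]*nn[0]+X[1]*nn[1]).mean(1)); t+=min(v.max(),80)
    return t
def fit(pose0,segs,names,r=(0.008,0.008,0.05),tag="0"):
    ims={n:grad(np.load(f"pics/{n}{tag}i.npy")) for n in names}
    best=None
    rng=np.random.default_rng(0)
    for k in range(400):
        p=np.array(pose0)+rng.uniform(-1,1,3)*r; s=score(p,segs,ims)
        if best is None or s>best[0]: best=(s,p)
    o=minimize(lambda p:-score(best[1]+p*[.001,.001,.01],segs,ims),[0,0,0],method="Nelder-Mead",options=dict(initial_simplex=[[0,0,0],[2,0,0],[0,2,0],[0,0,2]]))
    return best[1]+o.x*[.001,.001,.01],-o.fun
Z=.010
cover=[seg((-.075,-.05,Z),(-.075,.05,Z)),seg((.075,-.05,Z),(.075,.05,Z)),seg((-.075,-.05,Z),(.075,-.05,Z)),seg((-.075,.05,Z),(.075,.05,Z))]
ext=[seg((-.076,-.05,.079),(-.076,.05,.079)),seg((-.104,-.07,.079),(-.104,.07,.079)),seg((-.076,-.07,.071),(.115,-.07,.071)),seg((-.076,.07,.071),(.115,.07,.071)),seg((.115,-.07,.071),(.115,-.03,.071)),seg((.115,.03,.071),(.115,.07,.071))]
E
python3 - <<'E'
from fit import *
for nm,segs,p0 in (("cover",cover,(.484,.3123,.026)),("ext",ext,(.563,-.042,.062))):
    for names in (["top"],["scene"],["top","scene"]):
        p,s=fit(p0,segs,names); print(nm,names,np.round(p*[1000,1000,57.3],2),round(s,1))
    out=[]
    for n in ("top","scene"):
        im=np.load(f"pics/{n}0i.npy"); c=pix(n,[[p[0],p[1],.04]])[0].astype(int); K=7
        x0,y0=c-28; cr=cv2.resize(im[y0:y0+56,x0:x0+56],None,fx=K,fy=K,interpolation=cv2.INTER_CUBIC)
        for S in segs:
            q=(pix(n,world(S,p))-[x0,y0]+.5)*K-.5; cv2.polylines(cr,[q.round().astype(np.int32)],False,(0,0,255),1)
        out.append(cr)
    cv2.imwrite(f"pics/ov_{nm}.png",np.hstack(out))
E
```

```text
cover ['top'] [486.19 308.62  -1.14] 320.0Traceback (most recent call last):
  File "<stdin>", line 4, in <module>
  File "fit.py", line 25, in fit
    p=np.array(pose0)+rng.uniform(-1,1,3)*r; s=score(p,segs,ims)
                                               ~~~~~^^^^^^^^^^^^
  File "fit.py", line 15, in score
    q=pix(n,world(S,pose)).astype(np.float32); d=q[-1]-q[0]; d/=np.linalg.norm(d); nn=np.array([-d[1],d[0]])
      ~~~^^^^^^^^^^^^^^^^^
  File "h.py", line 15, in pix
    m=camera_model(n); f=200/np.tan(np.radians(m["fov_y"]/2)); q=np.atleast_2d(p)@m["camera_from_world"][:3,:3].T+m["camera_from_world"][:3,3]
ValueError: time passes only in moves, steps and waits
```

```bash
python3 - <<'E'
import pickle
from rig import camera_model
pickle.dump({n:camera_model(n) for n in("top","scene")},open("cams.pkl","wb"))
E
sed -i 's/from rig import snapshot, camera_model/import pickle\nCAM=pickle.load(open("cams.pkl","rb"))\ncamera_model=lambda n:CAM[n]/' h.py
sed -i 's/min(v.max(),80)/min(v.max(),400)/' fit.py
cat > run1.py <<'E'
from fit import *
for nm,segs,p0 in (("cover",cover,(.484,.3123,.026)),("ext",ext,(.563,-.042,.062))):
    for names in (["top"],["scene"],["top","scene"]):
        p,s=fit(p0,segs,names); print(nm,names,np.round(p*[1000,1000,57.3],2),round(s,1))
    out=[]
    for n in ("top","scene"):
        im=np.load(f"pics/{n}0i.npy"); c=pix(n,[[p[0],p[1],.04]])[0].astype(int); K=5
        x0,y0=c-38; cr=cv2.resize(im[y0:y0+76,x0:x0+76],None,fx=K,fy=K,interpolation=cv2.INTER_CUBIC)
        for S in segs:
            q=(pix(n,world(S,p))-[x0,y0]+.5)*K-.5; cv2.polylines(cr,[q.round().astype(np.int32)],False,(0,0,255),1)
        out.append(cr)
    cv2.imwrite(f"pics/ov_{nm}.png",np.hstack(out))
E
python3 run1.py
```

```text
cover ['top'] [482.9  311.98   2.26] 1566.5
cover ['scene'] [486.06 311.96   2.42] 1378.2
cover ['top', 'scene'] [483.58 311.96   2.31] 2877.9
ext ['top'] [563.88 -39.95   3.35] 986.5
ext ['scene'] [563.78 -43.27   3.58] 943.7
ext ['top', 'scene'] [563.9  -41.57   3.24] 1891.9
```

View pics/ov_ext.png

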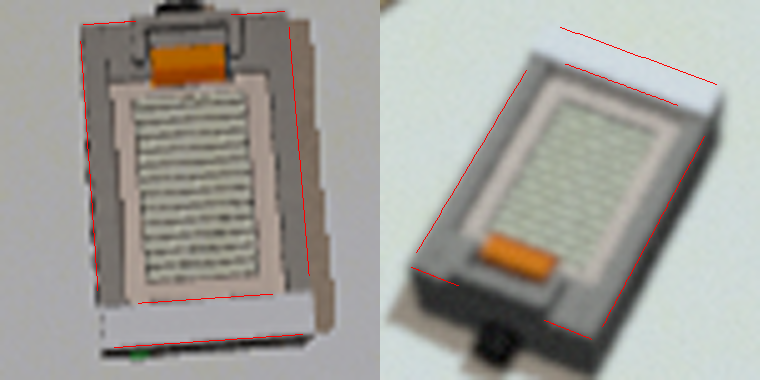

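View pics/ov_cover.png

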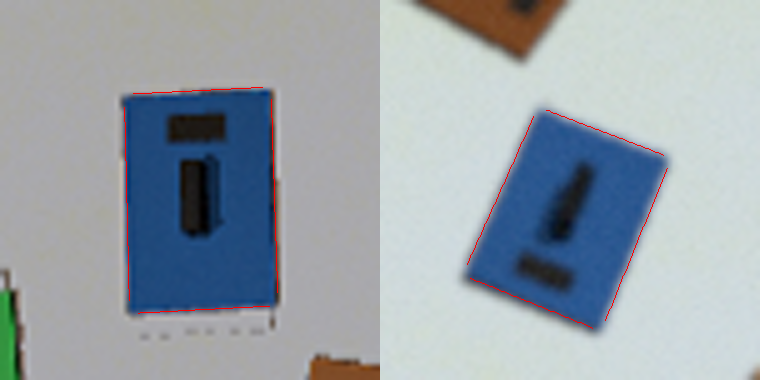

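```bash
python3 -m inch '[[[0.028,0.047,0],-2.4],[[0.028,0.047,0],-2.4],[[0.028,0.047,0],-2.4],[[0.028,0.047,0],-2.4],[[0.028,0.047,0],-2.4],[[0.028,0.047,0],-2.4],[[0.028,0.047,0],-2.4],[[0.028,0.047,0],-2.4],[[0.028,0.047,0],-2.4],[[0.028,0.047,0],-3]]' 0.05
```

```text
clock: 1.35
tool_pos: [0.5968, -0.1528, 0.2138]
ee_rot: [1.0, 0.019, -0.0, -0.0]
wrist_force: [0.1, -1.5, 0.2]
opening: 0.0502
```

```bash
python3 -m inch '[[[-0.010,0.052,0],0],[[-0.012,0.052,0],0],[[-0.012,0.052,0],0],[[-0.012,0.052,0],0],[[-0.013,0.052,-0.01],0],[[-0.013,0.052,-0.02],0],[[-0.014,0.052,-0.02],0],[[-0.014,0.052,-0.02],0],[[-0.013,0.049,-0.02],0],[[0,0,-0.02],0]]'
python3 - <<'E'
from rig import sensors,snapshot
import cv2,numpy as np
s=sensors.state(); print(np.round(s["tool_pos"],4),np.round(s["joint_pos"],3),s["ee_rot"])
for n in("top","scene"):
    im,d=snapshot(n); np.save(f"pics/{n}1i.npy",im);np.save(f"pics/{n}1.npy",d); cv2.imwrite(f"pics/{n}1.png",im)
a=cv2.imread("pics/top1.png")[170:270,180:290];b=cv2.imread("pics/scene1.png")[150:250,350:460]
cv2.imwrite("pics/m1.png",np.hstack([cv2.resize(a,None,fx=3.5,fy=3.5),cv2.resize(b,None,fx=3.5,fy=3.5)]))
E
```

```text
clock: 2.6
tool_pos: [0.4824, 0.313, 0.1031]
ee_rot: [1.0, 0.021, 0.0, -0.0]
wrist_force: [-0.0, -0.8, -0.2]
opening: 0.05
[0.4824 0.313  0.1031] [0.535 0.345 2.032 0.    0.764 2.063] [ 9.99770670e-01  2.14147430e-02  5.42191238e-05 -1.11407735e-04]
```

View pics/m1.png

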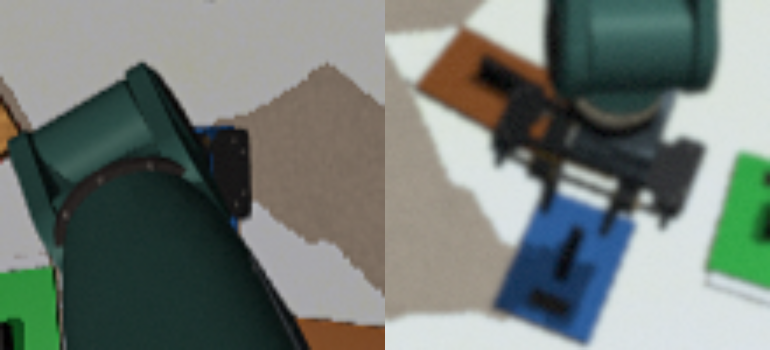

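```bash
python3 -m inch '[[[0.0015,-0.001,-0.016],0],[[0,0,-0.016],0],[[0,0,-0.016],0],[[0,0,-0.014],0],[[0,0,-0.012],0],[[0,0,-0.008],0],[[0,0,-0.004],0],[[0,0,0],0],[[0,0,0],0],[[0,0,0],0]]' && python3 -m inch '[[[0,0,0],0],[[0,0,0],0],[[0,0,0],0],[[0,0,0],0],[[0,0,0],0],[[0,0,0],0],[[0,0,0.005],0],[[0,0,0.01],0],[[0,0,0.02],0],[[0,0,0.03],0]]' 0.0
```

```text
clock: 3.95
tool_pos: [0.485, 0.3096, 0.0183]
ee_rot: [1.0, 0.02, 0.0, -0.0]
wrist_force: [-0.7, -0.4, -0.1]
opening: 0.0503
clock: 5.2
tool_pos: [0.4845, 0.3093, 0.0842]
ee_rot: [1.0, 0.02, -0.0, 0.0]
wrist_force: [0.3, 1.4, -2.7]
opening: 0.0137
```

```bash
cat > look.py <<'E'
import sys
from rig import sensors,snapshot
import cv2,numpy as np
t=sys.argv[1]; bx=[int(v) for v in sys.argv[2:6]]
s=sensors.state(); print(s["clock"],np.round(s["tool_pos"],4),np.round(s["wrist_force"],2),np.round(s["torque"],3),s["opening"],np.round(2*np.degrees(np.arctan2(s["ee_rot"][1],s["ee_rot"][0])),2))
for n in("top","scene"):
    im,d=snapshot(n); np.save(f"pics/{n}{t}i.npy",im);np.save(f"pics/{n}{t}.npy",d)
    if n=="top": a=im[bx[1]:bx[1]+100,bx[0]:bx[0]+100]
    else: b=im[bx[3]:bx[3]+100,bx[2]:bx[2]+100]
cv2.imwrite(f"pics/m{t}.png",np.hstack([cv2.resize(a,None,fx=4,fy=4,interpolation=cv2.INTER_CUBIC),cv2.resize(b,None,fx=4,fy=4,interpolation=cv2.INTER_CUBIC)]))
E
python3 look.py 2 190 160 350 150
```

```text
5.2 [0.4845 0.3093 0.0842] [ 0.29  1.38 -2.66] [-0.012  0.049 -0.045] 0.013703098857964714 2.26
```

View pics/m2.png

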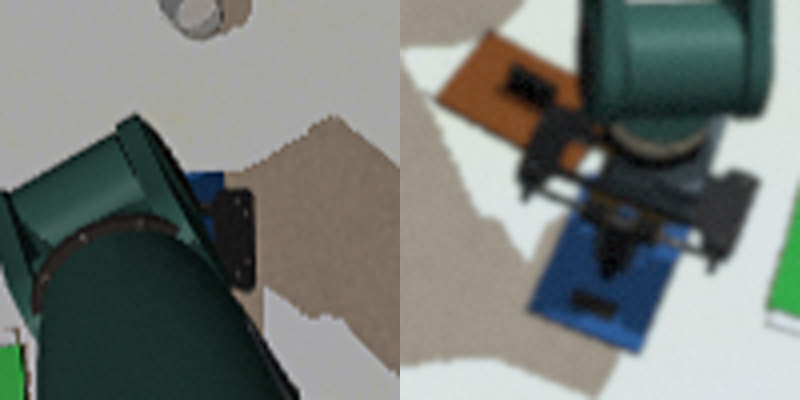

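```bash
python3 -m inch '[[[0,0,0.05],0],[[0,-0.02,0.05],9],[[0.011,-0.054,0.01],9],[[0.011,-0.056,0],9],[[0.011,-0.056,0],9],[[0.011,-0.056,0],9],[[0.011,-0.056,0],9],[[0.011,-0.056,0],9],[[0.011,-0.056,0],9],[[0.010,-0.056,0],9]]'; python3 look.py 3 300 160 230 130
```

```text
clock: 6.55
tool_pos: [0.5716, -0.1584, 0.1929]
ee_rot: [0.746, 0.666, 0.0, 0.0]
wrist_force: [0.7, 0.8, -3.6]
opening: 0.0137
6.55 [ 0.5716 -0.1584  0.1929] [ 0.65  0.83 -3.64] [ 0.032 -0.147  0.025] 0.013681763674927938 83.54
```

View pics/m3.png

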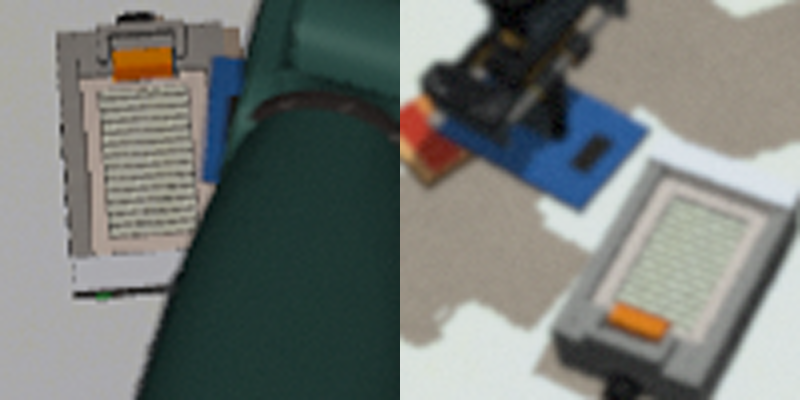

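```bash
python3 -m inch '[[[0,-0.003,-0.02],5],[[0,0,-0.02],4.9],[[0,0,-0.02],0],[[0,0,-0.018],0],[[0,0,-0.01],0],[[0,0,-0.006],0],[[0,0,0],0],[[0,0,0],0],[[0,0,0],0],[[0,0,0],0]]'; python3 look.py 4 300 160 230 130
```

```text
clock: 7.9
tool_pos: [0.5719, -0.1596, 0.0992]
ee_rot: [0.687, 0.726, 0.0, 0.0]
wrist_force: [-0.1, 0.8, -2.7]
opening: 0.0141
7.9 [ 0.5719 -0.1596  0.0992] [-0.05  0.81 -2.72] [-0.017 -0.087  0.008] 0.014057819206819921 93.15
```

View pics/m4.png

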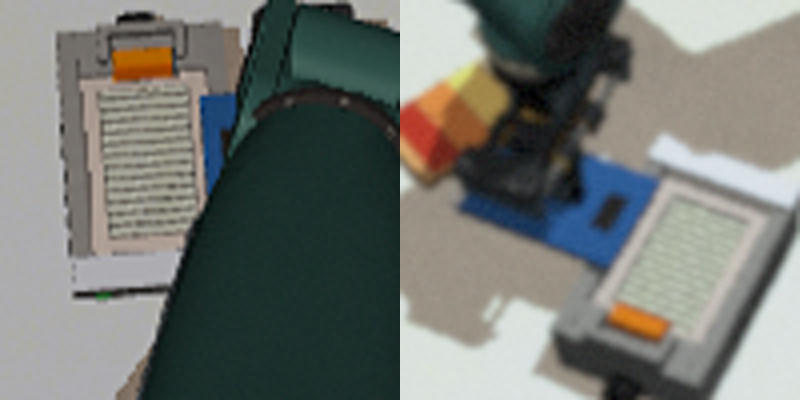

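```bash
python3 -m inch '[[[0,0,-0.003],0],[[0,0,-0.003],0],[[0,0,-0.002],0],[[0,0,-0.002],0],[[0,0,-0.002],0],[[0,0,-0.002],0],[[0,0,-0.001],0],[[0,0,0],0],[[0,0,0],0],[[0,0,0],0]]'; python3 look.py 5 300 160 230 130
```

```text
clock: 9.25
tool_pos: [0.5727, -0.1605, 0.0849]
ee_rot: [0.687, 0.726, 0.0, 0.001]
wrist_force: [-2.1, -7.5, 7.6]
opening: 0.0139
9.25 [ 0.5727 -0.1605  0.0849] [-2.11 -7.47  7.64] [-1.131  0.456  0.128] 0.013897022512160634 93.18
```

View pics/m5.png

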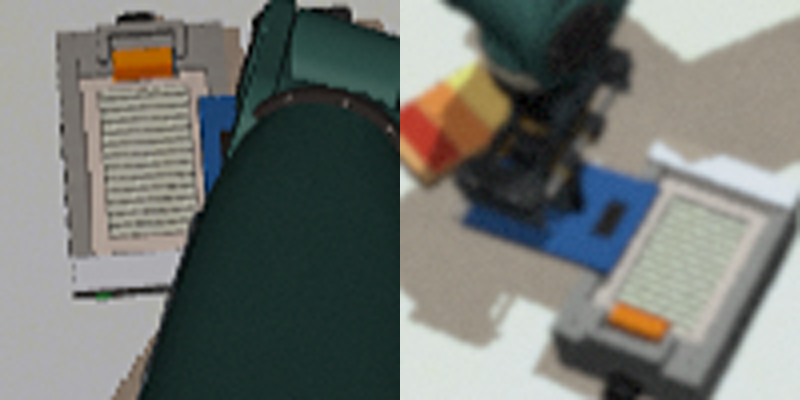

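```bash
python3 -m inch '[[[0,0,-0.002],0],[[0,0,-0.002],0],[[0,0,-0.002],0],[[0,0,-0.002],0],[[0,0,-0.001],0],[[0,0,0],0],[[0,0,0],0],[[0,0,0],0],[[0,0,0],0],[[0,0,0],0]]'; python3 look.py 6 300 160 230 130
cat > plane.py <<'E'
import sys
from h import *
t=sys.argv[1]; n="scene"; bx=[int(v) for v in sys.argv[2:6]]
im=np.load(f"pics/{n}{t}i.npy"); d=np.load(f"pics/{n}{t}.npy"); P=cloud(n,d)
hsv=cv2.cvtColor(im,cv2.COLOR_BGR2HSV); M=np.zeros((400,640),bool); M[bx[1]:bx[3],bx[0]:bx[2]]=1
b=M&(hsv[...,0]>95)&(hsv[...,0]<125)&(hsv[...,1]>120)&(hsv[...,2]>60)&(d>0)
b=cv2.erode(b.astype(np.uint8),np.ones((3,3)))>0
q=P[b]; 
for _ in range(4):
    A=np.c_[q[:,:2]-q[:,:2].mean(0),np.ones(len(q))]; c,*_=np.linalg.lstsq(A,q[:,2],rcond=None); r=q[:,2]-A@c; k=abs(r)<2.5*r.std()
    m=q[:,:2].mean(0); q=q[k]
print("n",len(q),"mean",m.round(4),"z",c[2].round(4),"slope deg x,y",np.degrees(np.arctan(c[:2])).round(2),"tilt",np.degrees(np.arctan(np.hypot(*c[:2]))).round(2),"rms",r.std().round(4))
E
python3 plane.py 6 330 150 400 215
```

```text
clock: 10.6
tool_pos: [0.5733, -0.161, 0.0763]
ee_rot: [0.687, 0.727, 0.0, 0.002]
wrist_force: [0.4, -11.8, 8.5]
opening: 0.0139
10.6 [ 0.5733 -0.161   0.0763] [  0.36 -11.8    8.51] [-1.655  0.233  0.156] 0.013926779818279413 93.19
n 0 mean [nan nan] z 0.0 slope deg x,y [0. 0.] tilt 0.0 rms nanplane.py:10: RuntimeWarning: Mean of empty slice.
  A=np.c_[q[:,:2]-q[:,:2].mean(0),np.ones(len(q))]; c,*_=np.linalg.lstsq(A,q[:,2],rcond=None); r=q[:,2]-A@c; k=abs(r)<2.5*r.std()
  ret = um.true_divide(
  ret = _var(a, axis=axis, dtype=dtype, out=out, ddof=ddof,
  arrmean = um.true_divide(arrmean, div, out=arrmean,
  ret = ret.dtype.type(ret / rcount)
plane.py:11: RuntimeWarning: Mean of empty slice.
  m=q[:,:2].mean(0); q=q[k]
```

View pics/m6.png

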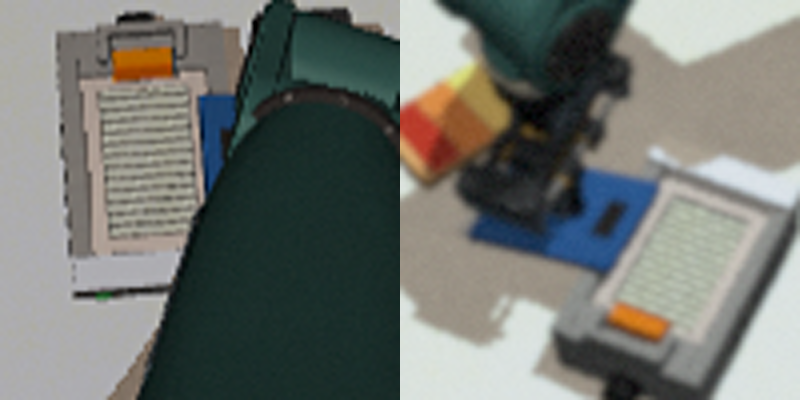

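```bash
for t in 4 5 6; do python3 plane.py $t 270 165 300 202; done; python3 plane.py 0 370 195 430 255
```

```text
n 224 mean [ 0.5698 -0.1203] z 0.0931 slope deg x,y [0.3  1.99] tilt 2.02 rms 0.0027
n 226 mean [ 0.5714 -0.1201] z 0.0833 slope deg x,y [0.44 5.42] tilt 5.44 rms 0.0028
n 200 mean [ 0.5704 -0.121 ] z 0.0819 slope deg x,y [-0.7  14.69] tilt 14.7 rms 0.0025
n 605 mean [0.4837 0.3124] z 0.0116 slope deg x,y [ 0.18 -0.15] tilt 0.23 rms 0.003
```

```bash
python3 -m inch '[[[0,0,-0.0015],0],[[0,0,-0.001],0],[[0,0,0],0],[[0,0,0],0],[[0,0,0.01],0],[[0,0,0.02],0],[[0,0,0.03],0],[[0,0,0.03],0],[[0,0,0],0],[[0,0,0],0]]'; python3 look.py 7 300 160 230 130; python3 plane.py 7 240 130 300 195
```

```text
clock: 11.95
tool_pos: [0.5713, -0.1593, 0.162]
ee_rot: [0.687, 0.726, -0.0, -0.0]
wrist_force: [-0.8, 0.9, -3.1]
opening: 0.0141
11.95 [ 0.5713 -0.1593  0.162 ] [-0.79  0.85 -3.08] [-0.006 -0.103  0.013] 0.014094480231873464 93.17
n 296 mean [ 0.5801 -0.1354] z 0.1644 slope deg x,y [-0.68 16.9 ] tilt 16.91 rms 0.0022
```

View pics/m7.png

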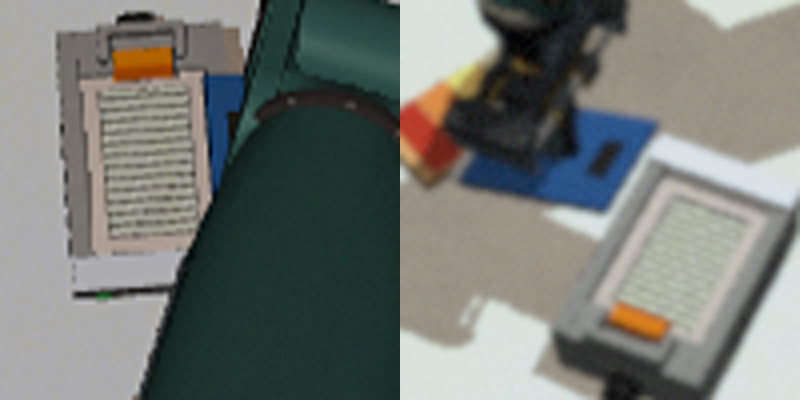

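```bash
python3 -m inch '[[[0,0.012,0],-9],[[0,0.012,0],-9],[[0,0.012,0],-9],[[0,0.012,0],-9],[[0,0.012,0],-9],[[0,0.012,0],-9],[[0,0.012,0],-9],[[0,0.012,0],-9],[[-0.0015,0.012,0],-9],[[0,0.010,0],-8.8]]'; python3 look.py 8 290 150 250 120
```

```text
clock: 13.3
tool_pos: [0.5696, -0.041, 0.1613]
ee_rot: [1.0, 0.027, -0.001, -0.0]
wrist_force: [-0.0, -0.2, -2.9]
opening: 0.0137
13.3 [ 0.5696 -0.041   0.1613] [-0.04 -0.16 -2.91] [-0.001 -0.043  0.021] 0.013718751072567965 3.07
```

View pics/m8.png

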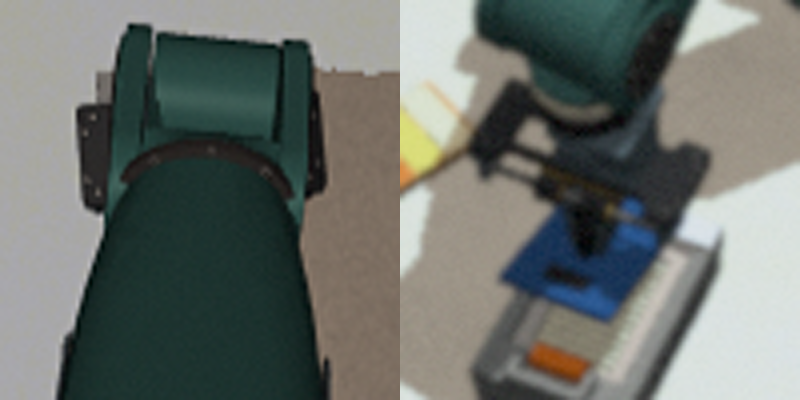

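```bash
cat > held.py <<'E'
import sys
from fit import *
# cover points for held pose: G at world, cover coords relative to grip (gx,0,gz)
def held(p,tcp,yaw,th,g,dx=0,dy=0,dz=0):
    q=np.array(p,float)-[g[0],0,g[1]]
    c,s=np.cos(th),np.sin(th)
    q=np.stack([c*q[:,0]-s*q[:,2],q[:,1],s*q[:,0]+c*q[:,2]],-1)
    c,s=np.cos(yaw),np.sin(yaw)
    return np.stack([c*q[:,0]-s*q[:,1],s*q[:,0]+c*q[:,1],q[:,2]],-1)+np.array(tcp)+[dx,dy,dz+.019]
if __name__=="__main__":
    t=sys.argv[1]; tcp=[float(v) for v in sys.argv[2:5]]; yaw=np.radians(float(sys.argv[5])); th0=float(sys.argv[6])
    S=[seg((.075,-.05,.01),(.075,.05,.01)),seg((.02,-.05,.01),(.075,-.05,.01)),seg((.02,.05,.01),(.075,.05,.01)),seg((.075,-.05,0),(.075,.05,0)),
       seg((.04,-.02,.01),(.04,.02,.01)),seg((.06,-.02,.01),(.06,.02,.01)),seg((.04,-.02,.01),(.06,-.02,.01)),seg((.04,.02,.01),(.06,.02,.01))]
    im=np.load(f"pics/scene{t}i.npy"); gx,gy=grad(im)
    def sc(v):
        tot=0
        for s_ in S:
            q=pix("scene",held(s_,tcp,yaw+np.radians(v[4]),np.radians(v[3]),(v[0]/1000,.037),dy=v[1]/1000,dz=v[2]/1000)).astype(np.float32)
            d=q[-1]-q[0]; d/=np.linalg.norm(d); nn=(-d[1],d[0]); mx,my=q[:,0].reshape(1,-1),q[:,1].reshape(1,-1)
            g=[(cv2.remap(gx[...,k],mx,my,1)*nn[0]+cv2.remap(gy[...,k],mx,my,1)*nn[1]).mean() for k in range(3)]
            tot+=max(np.abs(g))
        return tot-3*((v[3]-th0)**2)-2*v[2]**2-1*v[4]**2
    rng=np.random.default_rng(1); best=max((rng.uniform([-8,-8,-3,th0-3,-2],[8,8,3,th0+3,2]) for _ in range(1500)),key=sc)
    o=minimize(lambda v:-sc(v),best,method="Nelder-Mead"); v=o.x
    print("gripx,dy,dz mm, tilt, dyaw",v.round(2),"score",round(-o.fun), "nominal",round(sc([0,0,0,th0,0])))
    c=pix("scene",[tcp])[0].astype(int); x0,y0=c-[50,30]; K=6
    cr=cv2.resize(im[y0:y0+95,x0:x0+100],None,fx=K,fy=K,interpolation=cv2.INTER_CUBIC)
    for s_ in S:
        q=(pix("scene",held(s_,tcp,yaw+np.radians(v[4]),np.radians(v[3]),(v[0]/1000,.037),dy=v[1]/1000,dz=v[2]/1000))-[x0,y0]+.5)*K-.5; cv2.polylines(cr,[q.round().astype(np.int32)],False,(0,0,255),1)
    E=(.5639,-.0416,np.radians(3.4))
    for s_ in ext+[seg((.077,-.054,.06),(-.09,-.054,.06)),seg((.077,.054,.06),(-.09,.054,.06))]:
        q=(pix("scene",world(s_,E))-[x0,y0]+.5)*K-.5; cv2.polylines(cr,[q.round().astype(np.int32)],False,(0,255,0),1)
    cv2.imwrite(f"pics/held{t}.png",cr)
E
python3 plane.py 8 270 165 320 202; python3 held.py 8 .5696 -.041 .1613 3.07 17
```

```text
n 275 mean [ 0.598  -0.0281] z 0.1655 slope deg x,y [16.27  0.88] tilt 16.29 rms 0.0021
gripx,dy,dz mm, tilt, dyaw [ 7.08 -1.68  1.51 16.75  0.26] score 1316 nominal 938
```

View pics/held8.png

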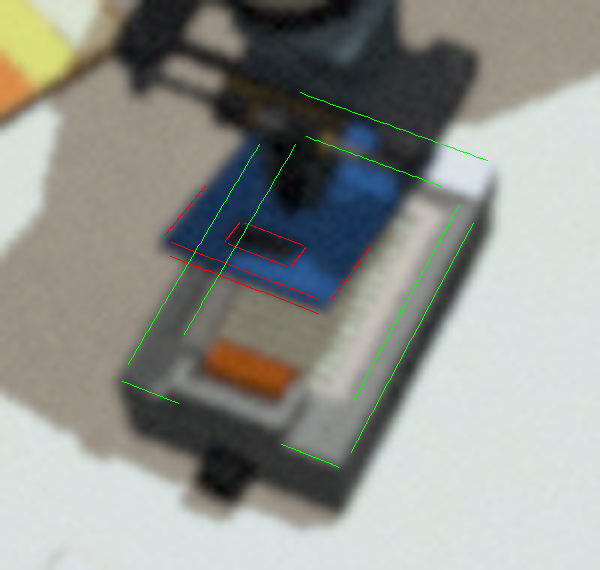

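```bash
python3 -m inch '[[[0.008,0,0],0.3],[[0,0,-0.015],0],[[0,0,-0.013],0],[[0,0,-0.010],0],[[0,0,-0.006],0],[[0,0,-0.003],0],[[0,0,0],0],[[0,0,0],0],[[0,0,0],0],[[0,0,0],0]]'; python3 look.py 9 290 150 250 120
```

```text
clock: 14.65
tool_pos: [0.5784, -0.0415, 0.1156]
ee_rot: [0.999, 0.032, 0.0, 0.0]
wrist_force: [-0.1, 0.5, -2.8]
opening: 0.0141
14.65 [ 0.5784 -0.0415  0.1156] [-0.08  0.55 -2.85] [ 0.055 -0.013 -0.003] 0.014083483883428753 3.66
```

View pics/m9.png

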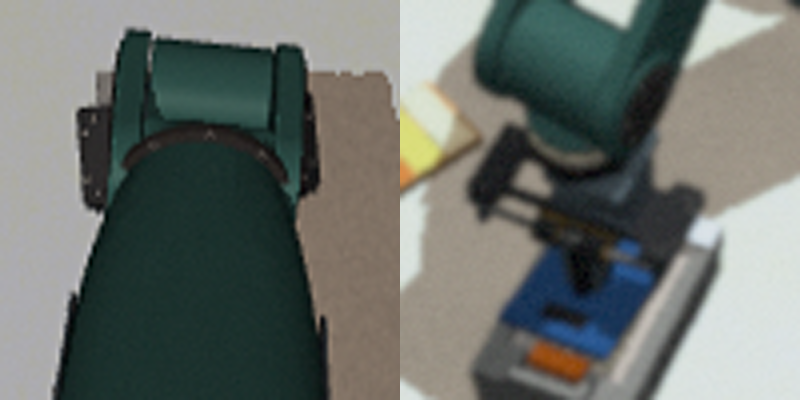

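```bash
python3 plane.py 9 270 185 320 210; python3 held.py 9 .5784 -.0415 .1156 3.66 17
```

```text
n 288 mean [ 0.6093 -0.0335] z 0.1206 slope deg x,y [16.64  1.25] tilt 16.68 rms 0.0022
gripx,dy,dz mm, tilt, dyaw [ 8.13 -2.54  0.65 16.66  0.26] score 1378 nominal 989
```

View pics/held9.png

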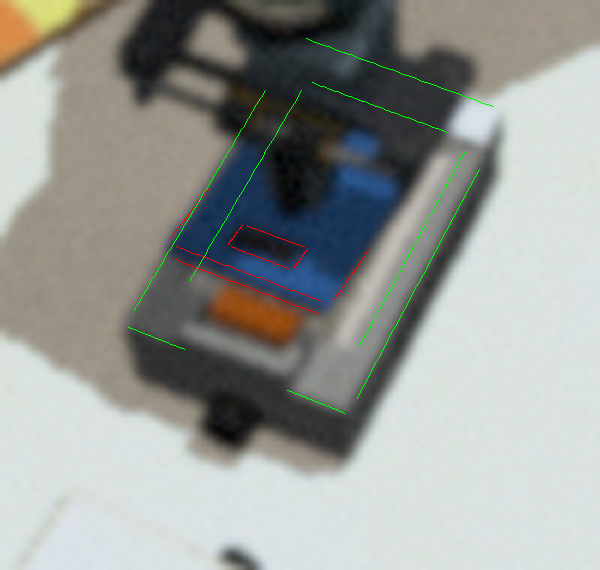

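```bash
python3 -m inch '[[[0,0.001,-0.003],0],[[0,0,-0.003],0],[[0,0,-0.002],0],[[0,0,0],0],[[-0.004,0,0],0],[[-0.004,0,0],0],[[-0.004,0,0],0],[[0,0,0],0],[[0,0,0],0],[[0,0,0],0]]'; python3 look.py 10 290 150 250 120; python3 plane.py 10 270 185 320 215
```

```text
clock: 16.0
tool_pos: [0.5664, -0.0405, 0.1075]
ee_rot: [0.999, 0.032, 0.0, 0.0]
wrist_force: [0.2, 0.6, -3.1]
opening: 0.0137
16.0 [ 0.5664 -0.0405  0.1075] [ 0.2   0.6  -3.14] [ 0.016 -0.01   0.007] 0.013698581158373887 3.66
n 289 mean [ 0.5973 -0.032 ] z 0.1121 slope deg x,y [16.61  1.54] tilt 16.67 rms 0.0022
```

View pics/m10.png

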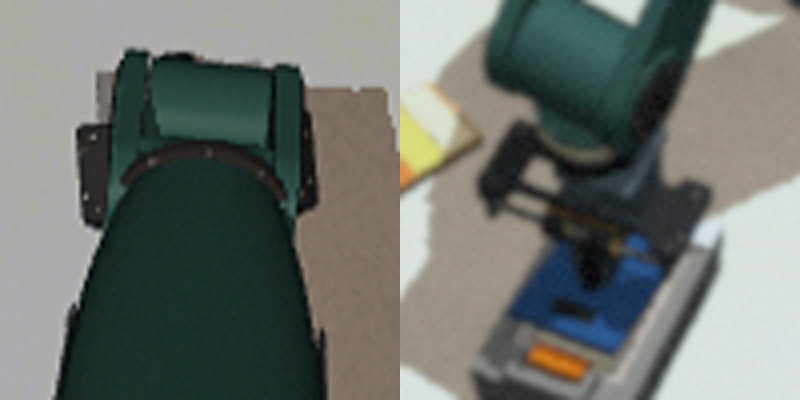

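```bash
python3 -m inch '[[[-0.001,0,0],0],[[-0.001,0,0],0],[[-0.001,0,0],0],[[-0.001,0,0],0],[[-0.001,0,0],0],[[0,0,0],0],[[0,0,0],0],[[0,0,0],0],[[0,0,0],0],[[0,0,0],0]]'; python3 look.py 11 290 150 250 120; python3 plane.py 11 270 185 320 215; python3 held.py 11 .5614 -.0405 .1075 3.66 16.7
```

```text
clock: 17.35
tool_pos: [0.5612, -0.0405, 0.1074]
ee_rot: [0.999, 0.032, -0.0, -0.0]
wrist_force: [3.6, 0.3, -7.6]
opening: 0.0134
17.35 [ 0.5612 -0.0405  0.1074] [ 3.64  0.31 -7.62] [ 0.033 -1.12   0.038] 0.01341087179398805 3.66
n 257 mean [ 0.5913 -0.0285] z 0.1123 slope deg x,y [17.56  1.55] tilt 17.62 rms 0.0024
gripx,dy,dz mm, tilt, dyaw [ 8.3  -3.08  0.58 16.33 -0.49] score 1293 nominal 855
```

```bash
python3 -m inch '[[[0,0,-0.001],0],[[0,0,-0.001],0],[[0,0,-0.001],0],[[0,0,0],0],[[-0.001,0,0],0],[[-0.001,0,0],0],[[0,0,0],0],[[0,0,0],0],[[0,0,0],0],[[0,0,0],0]]'; python3 look.py 12 290 150 250 120; python3 plane.py 12 270 185 320 215
```

```text
clock: 18.7
tool_pos: [0.5593, -0.0405, 0.1045]
ee_rot: [0.999, 0.032, 0.0, 0.0]
wrist_force: [-0.3, 0.6, -2.4]
opening: 0.0142
18.7 [ 0.5593 -0.0405  0.1045] [-0.29  0.65 -2.42] [0.033 0.05  0.   ] 0.014187134541918752 3.66
n 261 mean [ 0.59   -0.0307] z 0.1092 slope deg x,y [17.76  1.56] tilt 17.82 rms 0.0023
```

View pics/m12.png

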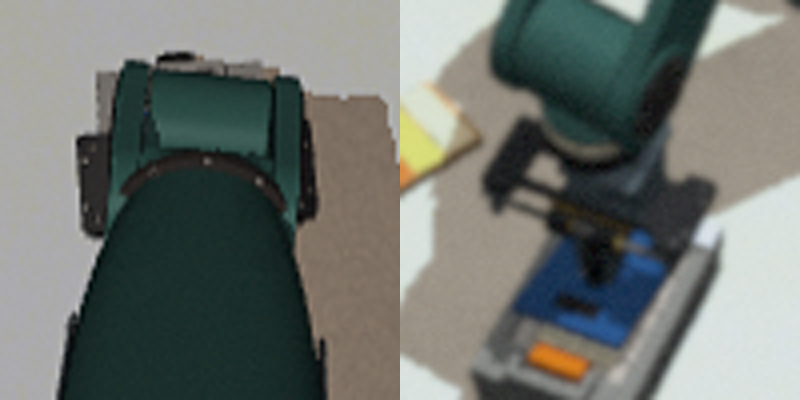

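```bash
python3 -m inch '[[[0.0005,0,-0.001],0],[[0.0005,0,-0.001],0],[[0.0005,0,-0.001],0],[[0.0005,0,-0.001],0],[[0.0005,0,-0.001],0],[[0.0005,0,-0.001],0],[[0.0005,0,-0.001],0],[[0.0005,0,-0.001],0],[[0,0,0],0],[[0,0,0],0]]'; python3 look.py 13 290 150 250 120; python3 plane.py 13 270 185 320 215
```

```text
clock: 20.05
tool_pos: [0.5637, -0.0405, 0.0967]
ee_rot: [0.999, 0.032, 0.001, 0.0]
wrist_force: [3.5, 2.2, 4.2]
opening: 0.0139
20.05 [ 0.5637 -0.0405  0.0967] [3.47 2.2  4.16] [ 0.386 -0.336 -0.169] 0.013904787401295362 3.67
n 273 mean [ 0.5939 -0.0332] z 0.1002 slope deg x,y [13.74  1.37] tilt 13.8 rms 0.0022
```

View pics/m13.png

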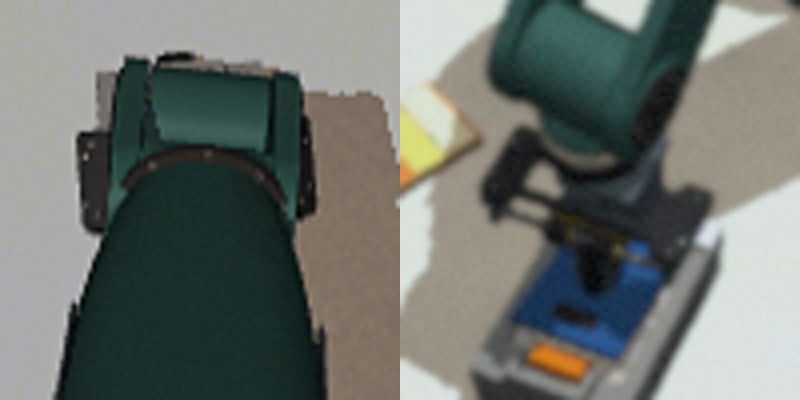

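```bash
python3 -m inch '[[[0.0007,0,-0.001],0],[[0.0006,0,-0.001],0],[[0.0006,0,-0.001],0],[[0.0006,0,-0.001],0],[[0.0005,0,-0.001],0],[[0.0005,0,-0.001],0],[[0.0005,0,-0.001],0],[[0,0,0],0],[[0,0,0],0],[[0,0,0],0]]'; python3 look.py 14 290 150 250 120; python3 plane.py 14 270 185 320 215
```

```text
clock: 21.4
tool_pos: [0.5673, -0.0404, 0.09]
ee_rot: [0.999, 0.032, -0.0, -0.0]
wrist_force: [-2.1, 3.1, 16.2]
opening: 0.0138
21.4 [ 0.5673 -0.0404  0.09  ] [-2.14  3.09 16.2 ] [ 0.681  0.665 -0.169] 0.013753789088017221 3.65
n 286 mean [ 0.5974 -0.0355] z 0.0916 slope deg x,y [9.74 1.22] tilt 9.81 rms 0.0025
```

View pics/m14.png

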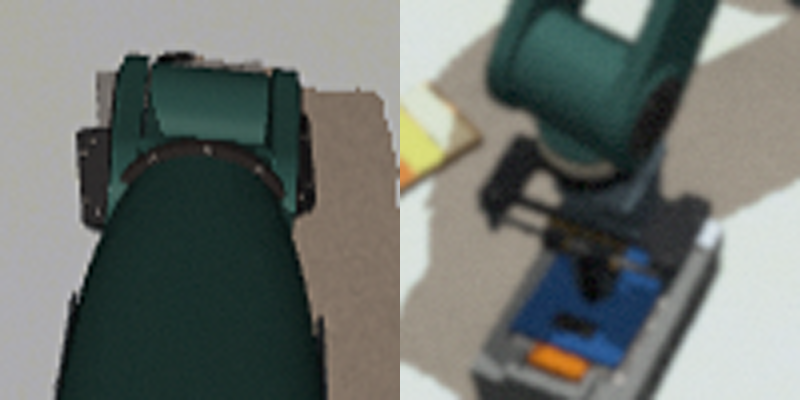

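```bash
python3 -m inch '[[[0,0,0],0],[[0,0,0],0],[[0,0,0],0],[[0,0,0],0],[[0,0,0.005],0],[[0,0,0.015],0],[[0,0,0.03],0],[[0,0,0.03],0],[[0,0,0.03],0],[[0,0,0],0]]' 0.045; python3 look.py 15 290 150 250 120; python3 plane.py 15 270 165 320 215
```

```text
clock: 22.75
tool_pos: [0.5688, -0.0406, 0.2028]
ee_rot: [0.999, 0.032, 0.002, 0.0]
wrist_force: [-0.3, -0.2, 0.1]
opening: 0.0447
22.75 [ 0.5688 -0.0406  0.2028] [-0.32 -0.22  0.13] [-0.043  0.066 -0.035] 0.04472905433741776 3.66
n 505 mean [ 0.5675 -0.0399] z 0.0867 slope deg x,y [10.05  0.65] tilt 10.07 rms 0.0026
```

View pics/m15.png

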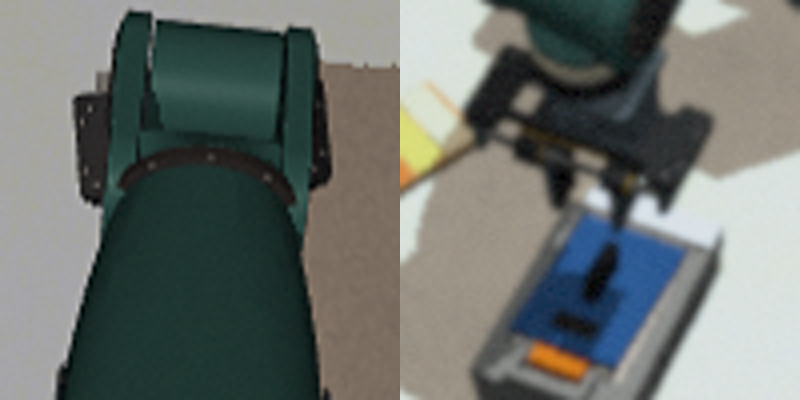

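```bash
python3 held.py 15 .557 -.0415 .0929 3.4 9
```

```text
gripx,dy,dz mm, tilt, dyaw [-5.93  0.39  0.26  8.26 -1.29] score 1465 nominal 1188
```

View pics/held15.png

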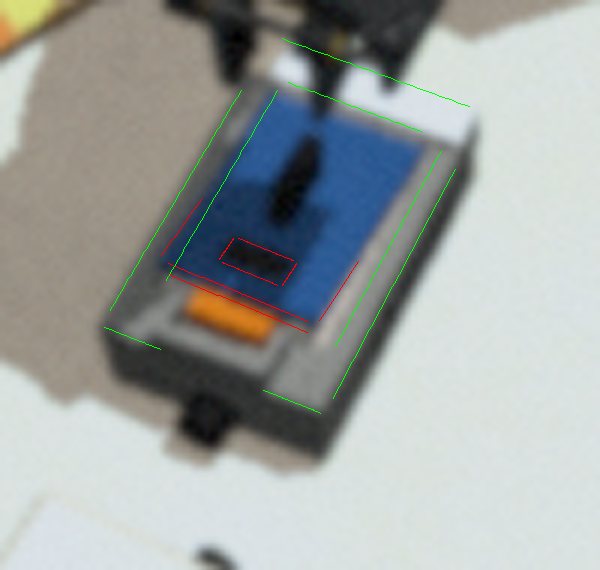

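```bash
cat > mask.py <<'E'
import sys
from h import *
t=sys.argv[1]; th=float(sys.argv[2]); bx=[int(v) for v in sys.argv[3:7]]; n="scene"
im=np.load(f"pics/{n}{t}i.npy"); hsv=cv2.cvtColor(im,cv2.COLOR_BGR2HSV); M=np.zeros((400,640),bool); M[bx[1]:bx[3],bx[0]:bx[2]]=1
b=M&(hsv[...,0]>95)&(hsv[...,0]<125)&(hsv[...,1]>110)
b=cv2.morphologyEx(b.astype(np.uint8),cv2.MORPH_CLOSE,np.ones((7,7)))
b=cv2.morphologyEx(b,cv2.MORPH_OPEN,np.ones((3,3)))>0
m=CAM[n]; f=200/np.tan(np.radians(m["fov_y"]/2)); W=np.linalg.inv(m["camera_from_world"])
v,u=np.nonzero(b); d=np.stack([(u-m["cx"])/f,(v-m["cy"])/f,np.ones(len(u))],-1)@W[:3,:3].T; c=W[:3,3]
S=np.array([.5638,-.0433,.06]); a=np.radians(3.4); ex=np.array([np.cos(a),np.sin(a),0]); ey=np.array([-np.sin(a),np.cos(a),0]); ez=np.array([0,0,1.])
D=np.stack([d@ex,d@ey,d@ez],-1); C=np.array([(c-S)@ex,(c-S)@ey,(c-S)@ez])
# plane: lip end bottom at (-.088,0,0), tilt th, top offset .01
t_=np.radians(th); nrm=np.array([-np.sin(t_),0,np.cos(t_)]); al=np.array([np.cos(t_),0,np.sin(t_)])
p0=np.array([-.088,0,0])+.01*nrm
s=((p0-C)@nrm)/(D@nrm); q=C+D*s[:,None]
X=np.stack([(q-p0)@al,q[:,1]],-1)*1000
r=cv2.minAreaRect(X.astype(np.float32)); print("in-plane (dist from lip end, y) rect",r, "expect centre 89,0 size 150x100")
for k in range(20,160,20):
    g=X[abs(X[:,0]-k)<6][:,1]; print(k,g.min().round(1),g.max().round(1),end=" | ")
for k in (-40,-20,0,20,40):
    g=X[abs(X[:,1]-k)<6][:,0]; print("y",k,g.min().round(1),g.max().round(1),end=" | ")
E
python3 mask.py 15 8.5 270 150 325 215
```

```text
in-plane (dist from lip end, y) rect ((94.91939544677734, -0.467071533203125), (97.88654327392578, 147.45413208007812), 89.98043060302734) expect centre 89,0 size 150x100
20 -47.3 42.0 | 40 -49.4 48.5 | 60 -48.2 48.0 | 80 -48.1 47.5 | 100 -46.9 47.7 | 120 -47.8 47.2 | 140 -47.7 47.4 | y -40 21.7 167.8 | y -20 22.3 165.0 | y 0 23.0 166.7 | y 20 22.1 165.4 | y 40 22.8 167.2 |
```

```bash
python3 -m inch '[[[0.024,0.0015,0],0],[[0.023,0.0015,0],0],[[0,0,-0.02],0],[[0,0,-0.02],0],[[0,0,-0.02],0],[[0,0,-0.02],0],[[0,0,-0.016],0],[[0,0,-0.007],0],[[0,0,0],0],[[0,0,0],0]]' 0; python3 look.py 16 290 150 250 120; python3 plane.py 16 270 165 320 215
```

```text
clock: 24.1
tool_pos: [0.6146, -0.0375, 0.0968]
ee_rot: [0.999, 0.032, 0.0, 0.0]
wrist_force: [1.3, 0.4, -0.3]
opening: 0.0005
24.1 [ 0.6146 -0.0375  0.0968] [ 1.3   0.43 -0.29] [ 0.04   0.039 -0.003] 0.00047872478386070413 3.66
n 110 mean [ 0.6187 -0.0341] z 0.0957 slope deg x,y [11.8   1.05] tilt 11.84 rms 0.0025
```

View pics/m16.png

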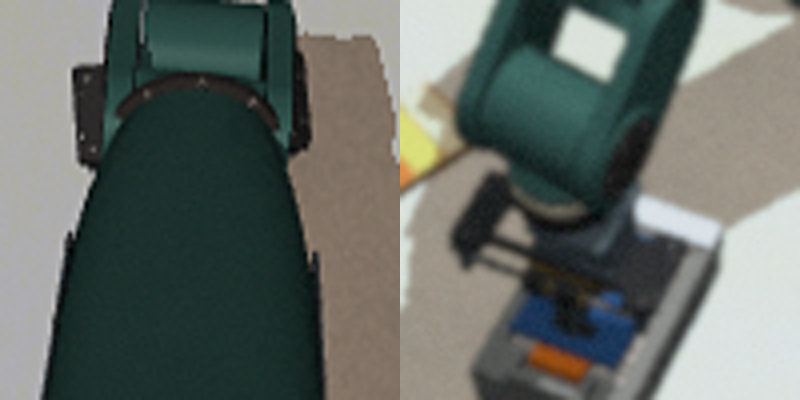

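```bash
python3 -m inch '[[[0,0,0.002],0],[[-0.002,0,0],0],[[-0.002,0,0],0],[[-0.002,0,0],0],[[-0.002,0,0],0],[[-0.001,0,0],0],[[-0.001,0,0],0],[[0,0,0],0],[[0,0,0],0],[[0,0,0],0]]'; python3 look.py 17 290 150 250 120
```

```text
clock: 25.45
tool_pos: [0.6043, -0.0375, 0.0984]
ee_rot: [0.999, 0.032, 0.0, 0.0]
wrist_force: [0.1, -0.1, 0.1]
opening: 0.0005
25.45 [ 0.6043 -0.0375  0.0984] [ 0.12 -0.06  0.08] [0.084 0.061 0.019] 0.00046936309751619096 3.66
```

```bash
python3 -m inch '[[[-0.001,0,0],0],[[-0.001,0,0],0],[[-0.001,0,0],0],[[-0.001,0,0],0],[[-0.001,0,0],0],[[0,0,0],0],[[0,0,0],0],[[0,0,0],0],[[0,0,0],0],[[0,0,0],0]]'; python3 look.py 18 290 150 250 120
```

```text
clock: 26.8
tool_pos: [0.6022, -0.0377, 0.0999]
ee_rot: [0.999, 0.032, 0.003, 0.0]
wrist_force: [12.5, 1.1, 1.4]
opening: 0.0007
26.8 [ 0.6022 -0.0377  0.0999] [12.5   1.11  1.38] [ 0.209 -2.234 -0.005] 0.0006707158852988376 3.65
```

View pics/m18.png

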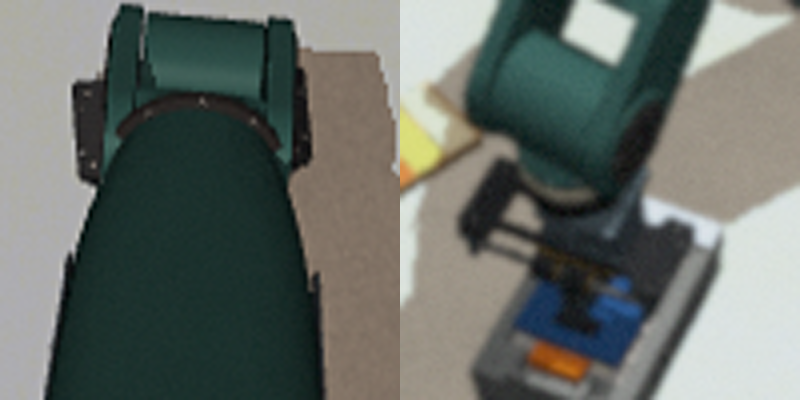

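```bash
python3 -m inch '[[[0.004,0,0.003],0],[[0.004,0,0],0],[[0,0,-0.003],0],[[0,0,-0.002],0],[[0,0,-0.002],0],[[0,0,-0.002],0],[[0,0,-0.002],0],[[0,0,-0.002],0],[[0,0,0],0],[[0,0,0],0]]'; python3 look.py 19 290 150 250 120
```

```text
clock: 28.15
tool_pos: [0.6074, -0.0375, 0.0887]
ee_rot: [0.999, 0.032, 0.0, 0.0]
wrist_force: [-1.6, 0.6, 5.3]
opening: 0.0001
28.15 [ 0.6074 -0.0375  0.0887] [-1.63  0.63  5.29] [0.049 0.215 0.005] 0.00011986955694707379 3.66
```

View pics/m19.png

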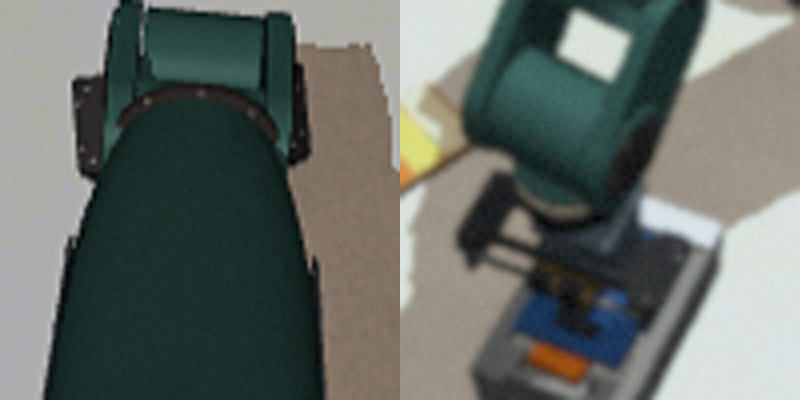

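```bash
python3 -m inch '[[[0,0,-0.002],0],[[0,0,-0.002],0],[[0,0,-0.002],0],[[0,0,-0.002],0],[[0,0,-0.001],0],[[0,0,-0.001],0],[[0,0,0],0],[[0,0,0],0],[[0,0,0],0],[[0,0,0],0]]'; python3 look.py 20 290 150 250 120
```

```text
clock: 29.5
tool_pos: [0.6073, -0.0375, 0.0785]
ee_rot: [0.999, 0.032, 0.0, 0.0]
wrist_force: [3.3, 0.8, 4.2]
opening: 0.0002
29.5 [ 0.6073 -0.0375  0.0785] [3.25 0.76 4.16] [ 0.004 -0.734  0.035] 0.00021616808800776994 3.66
```

View pics/m20.png

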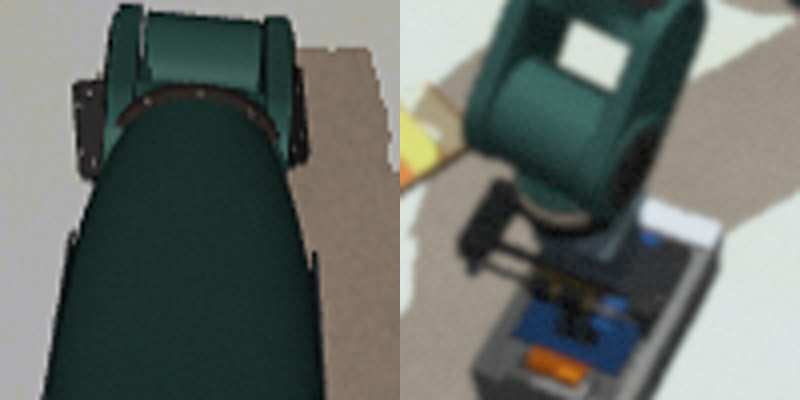

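```bash
python3 -m inch '[[[0.002,0,0],0],[[0.001,0,-0.002],0],[[0,0,-0.002],0],[[0,0,-0.002],0],[[0,0,-0.002],0],[[0,0,-0.001],0],[[0,0,-0.001],0],[[0,0,-0.001],0],[[0,0,0],0],[[0,0,0],0]]'; python3 look.py 21 290 150 250 120
```

```text
clock: 30.85
tool_pos: [0.6105, -0.0375, 0.0701]
ee_rot: [0.999, 0.032, -0.0, -0.0]
wrist_force: [-21.6, 1.1, 50.2]
opening: 0.0004
30.85 [ 0.6105 -0.0375  0.0701] [-21.57   1.11  50.25] [ 0.345  4.069 -0.023] 0.00037269876734710033 3.66
```

View pics/m21.png

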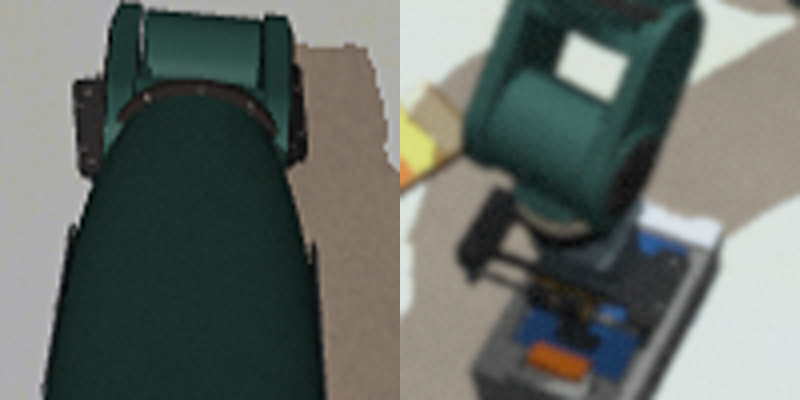

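```bash
python3 -m inch '[[[0,0,0.005],0],[[0,0,0.02],0],[[0,0,0.04],0],[[0,0,0.04],0],[[-0.01,-0.05,0.03],0],[[-0.02,-0.055,0.02],0],[[-0.02,-0.055,0],0],[[-0.02,-0.055,0],0],[[-0.02,-0.055,0],0],[[-0.02,-0.055,0],0]]'; python3 look.py 22 290 150 250 120; python3 plane.py 22 270 155 320 215
```

```text
clock: 32.2
tool_pos: [0.4995, -0.3643, 0.2236]
ee_rot: [0.999, 0.032, 0.0, 0.0]
wrist_force: [0.3, -0.4, -0.3]
opening: 0.0004
32.2 [ 0.4995 -0.3643  0.2236] [ 0.26 -0.42 -0.28] [ 0.032 -0.02   0.004] 0.0003773912650503028 3.66
n 565 mean [ 0.5583 -0.0406] z 0.072 slope deg x,y [ 0.22 -0.13] tilt 0.25 rms 0.0028
```

View pics/m22.png

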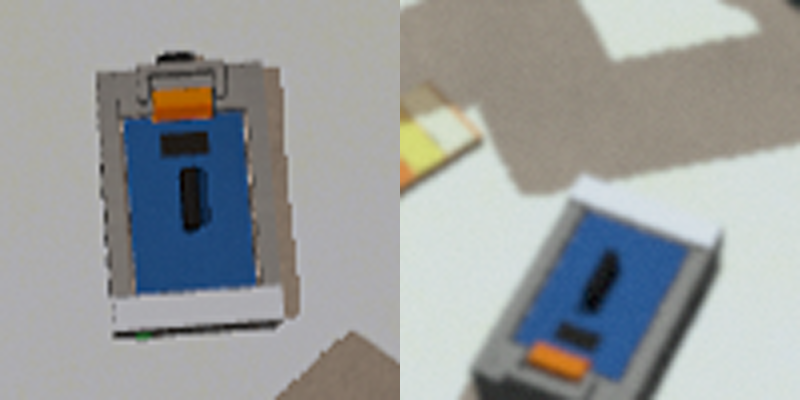

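```bash
python3 - <<'E'
from h import *
for t in("0","22"):
  for n,bx in(("top",(315,150,360,190)),("scene",(265,190,320,235))):
    im=np.load(f"pics/{n}{t}i.npy");P=cloud(n,np.load(f"pics/{n}{t}.npy"));h=cv2.cvtColor(im,cv2.COLOR_BGR2HSV);M=np.zeros((400,640),bool);M[bx[1]:bx[3],bx[0]:bx[2]]=1
    o=M&(h[...,0]>5)&(h[...,0]<22)&(h[...,1]>150)&(h[...,2]>120)&(P[...,2]>.06)
    v,u=np.nonzero(o); print(t,n,o.sum(),u.mean().round(2),v.mean().round(2),v.min(),v.max())
a=np.load("pics/top0i.npy");b=np.load("pics/top22i.npy"); d=cv2.absdiff(a,b).max(2)
cv2.imwrite("pics/diff.png",np.hstack([b,cv2.cvtColor(d,cv2.COLOR_GRAY2BGR)])[::1,100:900] if 0 else np.vstack([b[60:330],cv2.cvtColor(d,cv2.COLOR_GRAY2BGR)[60:330]]))
E
python3 mask.py 22 0 270 150 325 215
```

```text
0 top 109 335.06 175.47 172 179
0 scene 68 289.13 210.13 206 214
22 top 108 335.05 175.44 172 179
22 scene 65 289.15 210.26 207 214
in-plane (dist from lip end, y) rect ((88.1484375, 0.016147613525390625), (147.2037811279297, 99.69314575195312), 0.26214519143104553) expect centre 89,0 size 150x100
20 -48.6 47.8 | 40 -49.4 48.3 | 60 -49.6 48.9 | 80 -48.5 48.0 | 100 -48.7 48.6 | 120 -49.4 49.1 | 140 -49.6 48.2 | y -40 15.1 160.9 | y -20 14.7 152.5 | y 0 15.3 149.1 | y 20 14.5 153.7 | y 40 15.1 161.6 |
```

View pics/diff.png

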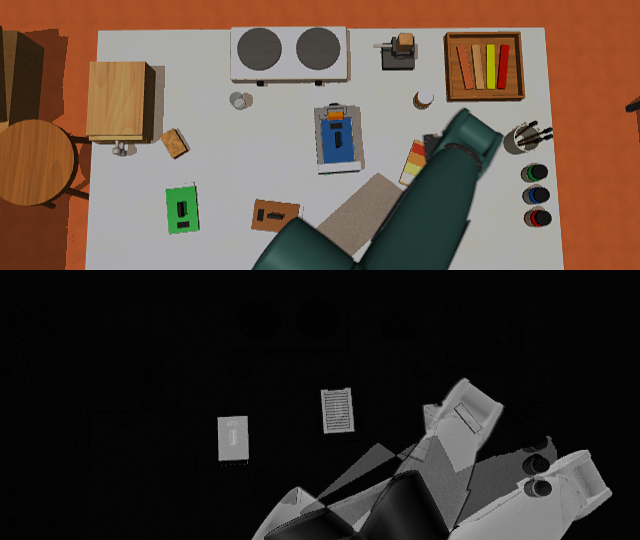

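Run:
```python
from rig import sensors,ticket
s=sensors.state(); print(s["clock"],s["wrist_force"].round(2))
print(ticket.sign_off())
```

```text
32.3 [-0.57 -0.28  0.49]
the job is handed in; nothing more can be done
None
```

The blue filter cover is back on the grey extractor, flat and held by the orange catch. I let go of it and handed the job in at 32.3 s, with the arm clear of everything.

- **How it was done:** I gripped the handle and tilted the cover to about 17° by lowering its +x end onto the extractor's side wall. I then slid the lip under the ledge and swung the cover down onto the catch at about 10°. After releasing it, I nudged it home with a 12.5 N push on the handle, then pressed the mark with closed fingers until it bottomed out.
- **Last checks:** The cover's tilt is 0.25° and its origin is within about 1 mm of the seat. The catch is within 0.2 px of its starting place in both cameras, so it is shut. The before/after top picture shows nothing else moved where the arm doesn't hide it; the sample board is partly hidden and the folding rule fully.
- **What disagreed:**
  - The two cameras differed by about 3 mm on the extractor's y.
  - With the cover resting on the catch, the camera put it about 6 mm short of home, but the nudge met resistance after 2 mm or less of contact travel.
  - The cover slid about 7–8 mm in the grip while being tilted, and I allowed for that.
- **Press force:** The final press ended at 50 N up and 22 N sideways at the wrist. That is more than the 8–20 N needed, but it was taken by the fingertips and stayed below the 120 N wrist limit.

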